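# Clamp a chocolate block in the shaving vice by its thumbwheel

## Task

Set the loose dark chocolate block flat in the bay of the small shaving vice, between the sliding jaw and the end stop, and let go of it. Then, with a fingertip on the exposed rim of the recessed thumbwheel, roll the wheel until the jaw has closed and holds the block snugly against the end stop: press the wheel only lightly, do not crush the block, and do not push the jaw itself. Leave the other things on the counter where they are.

Things in the scene. Friction and masses are not known exactly. Their poses are not given: they have to be found in the camera images.
- vice: Shaving vice fixed to the counter. Origin: centre of its underside; +x points along its length from the wheel housing to the end stop, z up. Base plate 230 (x) x 70 (y) x 10 thick; its top (z = 10) is the bay's floor. Grey wheel housing, x -110.5 to -44.5, 50 wide (y), top at z = 42. The jaw moves along x between housing and end stop; the bay is open at both y sides and above.
- rim (a point): Nominal topmost point of the thumbwheel's exposed rim: x = -77.5, y = 0, z = 48 in the vice frame, 6 proud of the housing. The wheel is a knurled brass disc, radius 22, 12 wide, in a slot of the housing, turning about the vice's y axis. Its axle height differs from run to run: the true rim lies up to 2 mm higher or lower than this point, so find it by touch. It is rigid downwards.
- jaw: Sliding jaw, 20 thick, 50 wide (y), 30 high, just over the bay floor; its front is a sprung pad (yields 1 mm per 4 N, 5 mm at most). Origin: lower edge of the unpressed pad's face, which looks to vice +x. Starts fully open, x = -18 in the vice frame. Rolling the wheel's top towards the end stop (vice +x) closes it: 22 mm of rim = 8 mm of jaw. The wheel stays as left; its friction holds 6 N of squeeze.
- bay (a point): Point on the bay floor at vice x = 15, y = 0, z = 10. Feel of the drive: the fingertip drags the rim by friction (0.5 to 0.8 of the downward press, 10 N suits). 1 to 2.5 N along the rim turns the wheel freely, then 0.36 N more per 1 N of jaw squeeze: 3.5 to 5 N along the rim, in slow small steps, means snug. A sweep is 15 to 20 mm of rim: lift, go back, repeat; 1 to 4 sweeps.
- stop: End stop, 50 wide, 31 high, facing the jaw. Origin: middle of its clamping face's lower edge, on the bay floor; the face looks to vice -x. It is locked at a place that differs from run to run (x = 49 to 57 in the vice frame), leaving the bay 7 to 15 longer than the block.
- block: Loose dark chocolate block with two shallow lines across its top, 60 (x) x 46 (y) x 40 high, about 145 g. Origin: centre of its underside. Its 60 mm length must lie along the vice's x, either way round; it may be set down anywhere in the bay, the jaw will push it against the end stop.
- bar: Bystander, leave it: a thin scored milk chocolate bar, 90 x 40 x 12, lying flat. Origin: centre of its underside.
- bonbon_a: Bystander, leave it: a small ivory domed bonbon, 32 across, 25 high. Origin: centre of its underside.
- bonbon_b: Bystander, leave it: a small brown domed bonbon, 32 across, 25 high. Origin: centre of its underside.
- palette: Bystander, leave it: a palette knife with a dark wooden handle, 220 long, lying flat. Origin: mid-length, underside; handle to -x.
- jar: Bystander, leave it: a closed jar, 60 across, 100 high. Origin: centre of its underside.
- bowl: Bystander, leave it: a white bowl, 110 across, 45 high. Origin: centre of its underside.
- giftbox: Bystander, leave it: a flat card gift box, 85 x 85 x 35. Origin: centre of its underside.
There are look-alikes about, which are no part of the job. What is meant by the block is not purple, and is the smaller of those in its own colour.

How it is judged (in metres and radians):
On the way:
1. the block sits flat in the bay between jaw and end stop, lined up with it and let go, before the jaw is closed (y of block in the frame of vice between -0.008 and 0.008 m and z of block in the frame of vice between 0.007 and 0.013 m and angle between block's own z axis and vertical below 0.06 rad and angle between the x axis of block and the x axis of vice, either way round below 0.12 rad and contact force between each of the fingers, the arm and block below 0.2 N and x of block in the frame of jaw above 0.028 m and x of block in the frame of stop below -0.028 m and x of jaw in the frame of vice below -0.014 m), for 0.2 s.
At the end, for the whole second after the job is handed in: The block lies flat on the bay floor (within 3 mm in height, 8 mm of the vice's centre line, 0.12 rad of its length), clamped between jaw and end stop: the jaw presses it with more than 1.5 N and the end stop is pressed with more than 1 N. The robot has let go and everything is at rest (y of block in the frame of vice between -0.008 and 0.008 m and z of block in the frame of vice between 0.007 and 0.013 m and angle between block's own z axis and vertical below 0.06 rad and angle between the x axis of block and the x axis of vice, either way round below 0.12 rad and contact force between each of the fingers, the arm and block below 0.2 N and contact force between jaw and block above 1.5 N and contact force between stop and block above 1 N and x of jaw in the frame of stop above -0.0615 m and linear speed of block below 0.01 m/s); the robot touches nothing.
It fails at once if the block is crushed: jaw on block above 14 N (contact force between jaw and block above 14 N).
It fails at once if the robot presses on the vice or its wheel with more than 25 N (contact force between any of the fingers, the arm and vice above 25 N).
It fails at once if the robot pushes the jaw itself with more than 5 N (contact force between any of the fingers, the arm and jaw above 5 N).
It fails at once if another thing on the counter is moved by more than 20 mm (distance of any of bar, bonbon_a, bonbon_b, palette, jar, bowl, giftbox from where it was at the start of the episode above 0.02 m).
It also fails if it takes over 58 s, if anything falls off the work surface, if the arm or the gripper's body presses on something with over 40 N, if the wrist force passes 120 N, or if a joint passes its speed limit or range.

## Robot

A 6-joint arm with a two-finger parallel gripper is mounted at the origin on the work surface. World frame = base frame: x ahead of the robot, y to its left, z up, the work surface at z = 0. Lengths are in mm, angles in degrees, forces in N, time in s.
With the tool pointing down it reaches from about 350 to 850 mm from the base axis. Payload 8.1 kg.
Tool frame: the origin (TCP) lies at the very end of the fingers, on their centre line; the grasp point (between the pads) lies r.tcp_to_grasp behind it (r.tcp_to_grasp is the distance from the TCP to the grasp point, in mm); z points along the fingers, y is the line along which they close (so a half turn about z gives the same grasp; the last joint's range is limited). The gripper opens to 85 mm and grips with 20 to 120 N. Pads are 22 mm wide; open, the fingers measure 114 mm over their backs; the gripper's body (76 mm by 85 mm) begins 54 mm behind the grasp point. The pads swing forward as they close: fully open they stand 13 mm farther back than shut.
Start: joints at [62.315, 7.471, 85.268, -0, 87.261, -4.893], TCP at [232.414, 553.163, 231.292] pointing down, gripper open.
Joint ranges: [-169.43, 169.43], [-51.17, 129.36], [1.28, 143.12], [-76.62, 256.62], [0, 156.53], [-152.29, 152.29]. Speed limits (degrees/s): [136.94, 136.94, 159.86, 180, 180, 180].

## Interface

Orientations are given as [roll, pitch, yaw] about the fixed x, y, z axes, in that order (R = Rz(yaw) Ry(pitch) Rx(roll)).
In Python, from bench import r gives the robot as it stands.
- The arm moves only by the shell command python3 -m handwheel 'ROWS' [OPENING] [FORCE]. ROWS is JSON, a list of rows, each a list of 4 numbers: the shift along the tool's x, y, z in m, then the turn about the tool's z in degrees. A call has 1 to 10 rows; each row shifts and turns the commanded pose from where the row before left it, along the tool's axes as they then stand; what a row does not reach is not made up. A row lasts 1/10 s, in which the tool goes at most 50 mm and 8.59 degrees, less where a joint would pass 70% of its speed; a pose out of reach is approached as far as the arm can. A call is refused whole if a number of a shift passes 0.05 or a number of a turn 8.59, either way. A call with a gripper value outside its range is refused whole. OPENING is the finger opening in m, from 0 to 0.0854, set as the call begins (- or left out, the last holds). The fingers move at their own pace and stop on an object; FORCE is the grip in N (left out, the last holds). Time passes only in rows, so rows that do not move let the fingers close. It gives the time, the measured TCP pose, the force, the opening and the grip force at its end, in the units of the state.
- r.sense(): the state, without advancing time (a new reading comes with each control period).
- r.snapshot(name): name is "scene" or "side" or "wrist"; returns the picture (420x560x3 uint8, red, green, blue); there is no depth.
- r.camera_params(name): a dict with "fx", "fy", "cx", "cy" (pixels), "R" (3x3) and "t" (3): a world point X has camera coordinates R X + t; the wrist camera has in their place "mount" (4x4, takes a point from camera to tool coordinates, whose origin is the TCP and whose axes are the flange's). Camera axes: x right, y down, z forward; pixel columns grow to the right and rows downward; lengths in mm; the calibration is good to about 2 mm. A picture is of the moment at which its call begins: read the wrist's pose just before it. camera_params takes no time and is no camera call.
- r.hand_in(): hands the job in; it is judged then, once.
The state is a dict: "time": time; "joint_pos": joint angles; "qd": joint speeds; "joint_efforts": joint torques, N m; "tool_pos": TCP position; "tcp_rot": TCP orientation; "ft_force": force on the tool from outside, world axes, zero at the start; "wrist_torque": the same for the moment, N m; "finger_gap": finger opening in mm; "grip_force": force on a finger pad.
Only numpy, scipy, OpenCV 4.12 (cv2) and the standard library are available. Lean on these libraries where they do the work, as an engineer would, in place of code of your own. Each camera call takes 0.05 s, during which the arm holds its last target. There are 200 camera calls.

## Working session

There is one attempt and no reset: what is moved stays moved. The work goes in short steps, Python scripts to look and compute and a shell command to move; the robot and the scene stay as the last step left them, time stands still between calls to the robot, and variables do not carry over. Pictures are saved under pics/ and viewed, at most 10 in all, crops included, and the job is handed in when it is done.

```bash
ls; mkdir -p pics; python3 - <<'E'
from bench import r
import cv2,numpy as np
s=r.sense();print(s['time'],s['tool_pos'],s['tcp_rot'],s['finger_gap'],r.tcp_to_grasp)
for n in('scene','side'):
    cv2.imwrite(f'pics/{n}0.png',cv2.cvtColor(r.snapshot(n),cv2.COLOR_RGB2BGR))
    p=r.camera_params(n);print(n,{k:np.round(v,3).tolist() for k,v in p.items()})
print(r.camera_params('wrist'))
E
```

```text
pics
0.0 [232.16085747 552.67484791 230.26114593] [-1.79896287e+02 -8.64869894e-03  1.57207494e+02] 85.17743532883402 18.700000000000003
scene {'fx': 405.512, 'fy': 405.512, 'cx': 277.599, 'cy': 214.492, 'R': [[0.808, 0.589, -0.013], [0.369, -0.523, -0.769], [-0.459, 0.616, -0.64]], 't': [-465.254, -147.172, 1325.371]}
side {'fx': 459.09, 'fy': 459.09, 'cx': 286.488, 'cy': 211.276, 'R': [[1.0, -0.013, 0.018], [0.003, -0.724, -0.69], [0.022, 0.69, -0.724]], 't': [-542.359, 50.092, 1134.951]}
{'fx': 371.50352007188155, 'fy': 371.50352007188155, 'cx': 270.974757215545, 'cy': 211.92126361204512, 'mount': array([[ 1.33406893e-03, -9.53572407e-01, -3.01160894e-01,
         7.72515834e+01],
       [ 9.99998631e-01,  9.77331460e-04,  1.33520252e-03,
        -3.26334196e-01],
       [-9.78878269e-04, -3.01162263e-01,  9.53572406e-01,
        -1.43192686e+02],
       [ 0.00000000e+00,  0.00000000e+00,  0.00000000e+00,
         1.00000000e+00]])}
```

View pics/scene0.png

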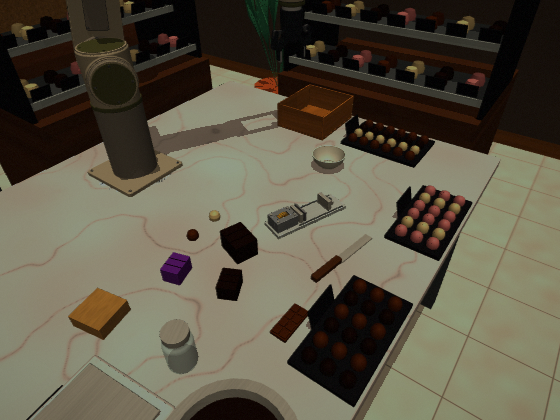

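View pics/side0.png

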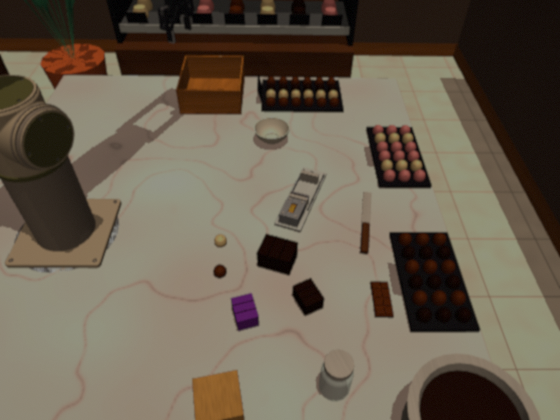

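The purple block (scene 176,268) is ruled out by its colour. The large dark block (scene 239,242; side 278,254) is the bigger look-alike. That leaves the small dark block (scene 229,284; side 308,296) as the likely target. The vice is at scene 305,213, with the housing at its left and near end. I'll check this in one close crop.

```bash
cat > h.py <<'E'
from bench import r
import numpy as np
def ray(n,u,v):
    p=r.camera_params(n);R=np.array(p['R']);t=np.array(p['t'])
    if n=='wrist': raise 0
    d=R.T@np.array([(u-p['cx'])/p['fx'],(v-p['cy'])/p['fy'],1]);return -R.T@t,d
def atz(n,u,v,z):
    o,d=ray(n,u,v);return (o+d*(z-o[2])/d[2])[:2]
E
python3 - <<'E'
from h import *
import cv2
a=cv2.imread('pics/scene0.png');b=cv2.imread('pics/side0.png')
f=lambda i,x,y,w,h:cv2.resize(i[y:y+h,x:x+w],(400,300),interpolation=cv2.INTER_CUBIC)
g=lambda i:np.clip(255*(i/255.)**.6,0,255).astype('uint8')
cv2.imwrite('pics/m0.png',g(np.vstack([np.hstack([f(a,190,210,100,100*3//4+15),f(a,255,180,100,75)]),np.hstack([f(b,250,230,100,75+10),f(b,250,155,100,75)])])))
print('block',atz('scene',229,270,40),atz('side',308,288,40),'big',atz('scene',239,235,40))
print('vice lowercorners scene',atz('scene',279,237,0),atz('scene',345,208,0))
E
```

```text
block [ 570.48867917 -180.65256087] [ 585.46918047 -193.85487781] big [512.73825123 -77.16420428]
vice lowercorners scene [573.37480317   9.3749562 ] [656.0234866  216.45315361]
```

View pics/m0.png

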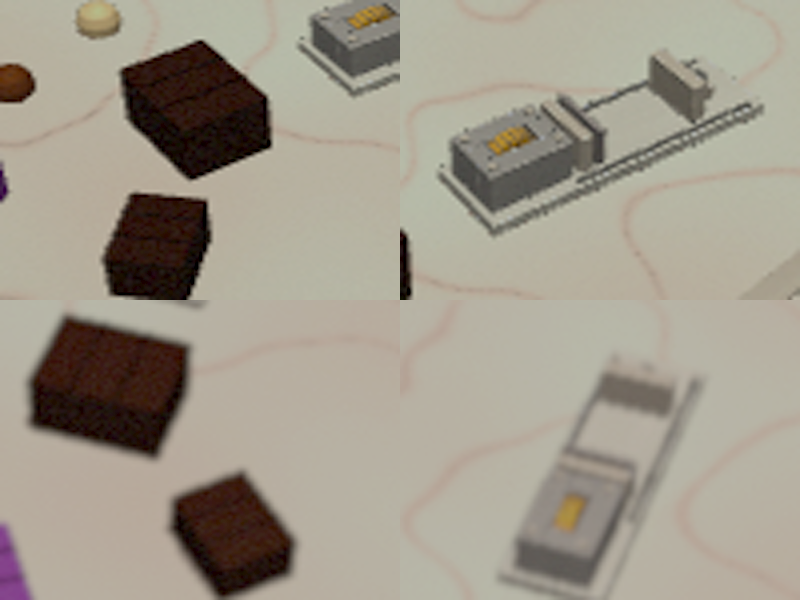

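The close crop confirms the choice: the small dark block (scene 229,284) is clearly smaller than the big dark one and has two lines across its top. The vice's housing is at its near end and the stop at its far end (world yaw about 68°). Next I move to where the wrist camera sees both.

```bash
python3 -m handwheel '[[-0.036,-0.026,0,0],[-0.036,-0.026,0,0],[-0.036,-0.026,0,0],[-0.036,-0.026,0,0],[-0.036,-0.026,0,0],[-0.036,-0.026,0,0],[-0.036,-0.026,0,0],[-0.036,-0.026,0,0],[-0.036,-0.026,0,0],[-0.036,-0.026,0,0]]'
python3 -m handwheel '[[-0.036,-0.026,0,0],[-0.036,-0.026,0,0],[-0.036,-0.026,0,0],[-0.036,-0.026,0,0],[0,0,0,0],[0,0,0,0]]'
cat >> h.py <<'E'
import cv2,json
from scipy.spatial.transform import Rotation as Ro
def snap(f):
    s=r.sense();im=r.snapshot('wrist');cv2.imwrite(f'pics/{f}.png',cv2.cvtColor(im,cv2.COLOR_RGB2BGR))
    json.dump([list(s['tool_pos']),list(s['tcp_rot'])],open(f'pics/{f}.json','w'))
    return s
def wz(f,u,v,z):
    t,e=json.load(open(f'pics/{f}.json'));p=r.camera_params('wrist');M=p['mount']
    Rt=Ro.from_euler('xyz',e,degrees=True).as_matrix()
    d=Rt@M[:3,:3]@np.array([(u-p['cx'])/p['fx'],(v-p['cy'])/p['fy'],1]);o=Rt@M[:3,3]+t
    return (o+d*(z-o[2])/d[2])[:2]
def local(dw,yaw): # world xy shift (mm) -> tool x,y
    c,s=np.cos(np.radians(yaw)),np.sin(np.radians(yaw));return np.array([c*dw[0]+s*dw[1],s*dw[0]-c*dw[1]])
E
python3 - <<'E'
from h import *
s=snap('w1');print(s['time'],s['tool_pos'],s['tcp_rot'])
i=cv2.imread('pics/w1.png');cv2.imwrite('pics/w1b.png',cv2.resize(np.clip(255*(i/255.)**.6,0,255).astype('uint8'),(800,600),interpolation=cv2.INTER_CUBIC))
E
```

```text
time: 1.1
tool_pos: [464.0, 172.2, 231.0]
tcp_rot: [-180.0, -0.0, 157.2]
ft_force: [0.9, 0.1, 0.1]
finger_gap: 85.3
grip_force: 0.0
time: 1.7
tool_pos: [555.9, 21.5, 230.5]
tcp_rot: [-180.0, -0.1, 157.1]
ft_force: [-0.2, 0.5, -0.8]
finger_gap: 85.6
grip_force: 0.0
1.7 [555.9031176   21.4583013  230.49631784] [-1.79985192e+02 -9.20219915e-02  1.57074912e+02]
```

View pics/w1b.png

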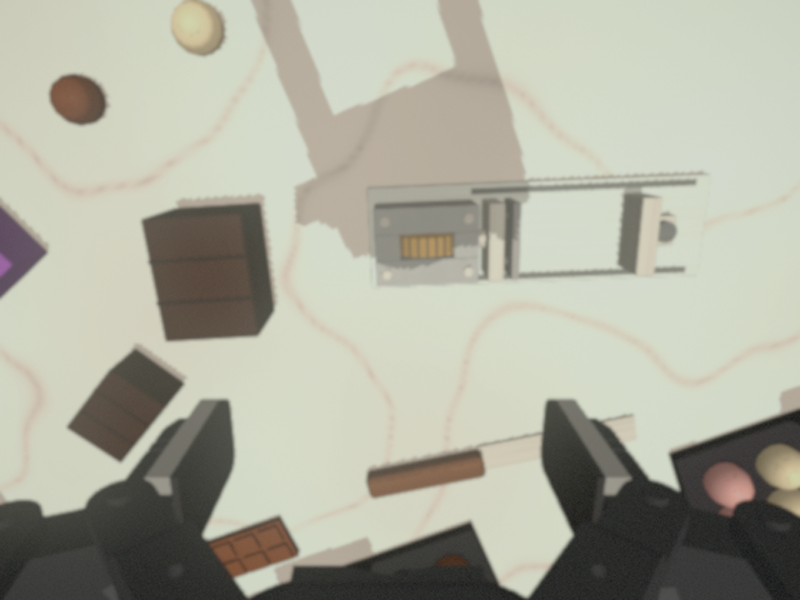

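The wrist view (800x600 scale) shows the vice with its base corners at about (368,188), (708,174) and (375,287). The wheel is at (427,246), the jaw face at about 515 and the stop face at about 627–640. The block's top is centred near (113,413).

```bash
python3 - <<'E'
from h import *
k=1/1.42857
P=lambda u,v,z:wz('w1',u*k,v*k,z)
for n,u,v,z in [('c1',368,188,10),('c2',708,174,10),('c4',375,287,10),('h1',375,205,42),('h2',378,285,42),('h3',477,205,42),('h4',482,278,42),('stopTopfaceL',640,194,41),('stopTopR',640,272,41),('wheel',427,246,46),('blk',113,413,40),('e1',107,370,40),('e2',68,427,40),('e3',120,460,40)]:print(n,P(u,v,z).round(1))
E
python3 - <<'E'
import cv2,numpy as np
i=cv2.imread('pics/w1.png')[230:335,40:145+35]
cv2.imwrite('pics/c1.png',cv2.resize(np.clip(255*(i/255.)**.4,0,255).astype('uint8'),None,fx=5,fy=5,interpolation=cv2.INTER_CUBIC))
E
```

```text
c1 [510.7  26.6]
c2 [590.5 239.6]
c4 [576.1   3.7]
h1 [519.6  28.7]
h2 [567.6  10.2]
h3 [544.1  86.9]
h4 [589.4  73.9]
stopTopfaceL [577.1 182.1]
stopTopR [625.5 169.4]
wheel [555.2  48.9]
blk [ 581.6 -199. ]
e1 [ 551.5 -185.2]
e2 [ 578.7 -234.4]
e3 [ 616.5 -214.6]
```

View pics/c1.png

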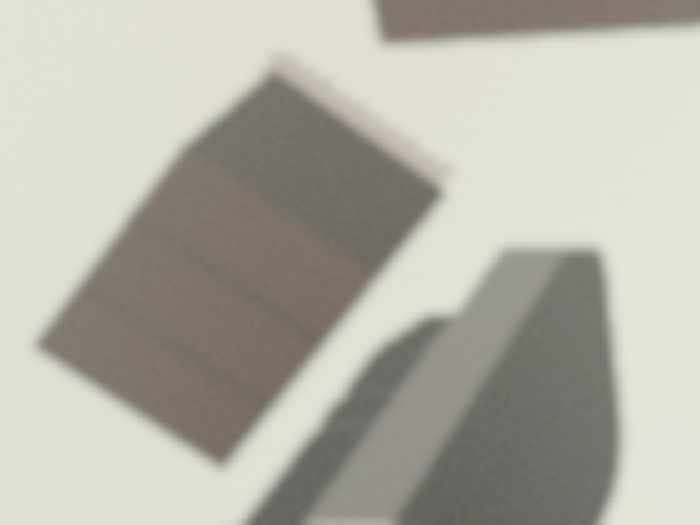

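In the crop the block's top-face corners are at (188,148), (375,265), (220,465) and (38,345). The score lines run parallel to the short edge, so the long direction goes from lower-left to upper-right.

```bash
python3 - <<'E'
from h import *
C=np.array([wz('w1',40+u/5,230+v/5,40) for u,v in[(188,148),(375,265),(220,465),(38,345)]])
c=C.mean(0);print(C.round(1),c)
L=C[0]+C[1]-C[2]-C[3];W=C[1]+C[2]-C[0]-C[3]
print(np.linalg.norm(L)/2,np.linalg.norm(W)/2,np.degrees(np.arctan2(L[1],L[0])),np.degrees(np.arctan2(W[1],W[0])))
s=r.sense();print(local(c-s['tool_pos'][:2],157.1))
E
```

```text
[[ 553.  -183.1]
 [ 589.6 -162.2]
 [ 617.6 -215.3]
 [ 578.8 -234.5]] [ 584.7652193  -198.76995132]
58.69535948133926 42.65555499677528 117.24183305399994 28.021150133764255
[-112.97533083 -192.47403046]
```

```bash
python3 -m handwheel '[[-0.0226,-0.0385,0,0],[-0.0226,-0.0385,0,0],[-0.0226,-0.0385,0,0],[-0.0226,-0.0385,0,0],[-0.0226,-0.0385,0,0],[0,0,0.02,7.9],[0,0,0.03,7.9],[0,0,0.03,7.9],[0,0,0.03,7.9],[0,0,0.01,7.9]]'
python3 -m handwheel '[[0,0,0,0],[0,0,0,0]]'
python3 - <<'E'
from h import *
s=snap('w2');print(s['time'],s['tool_pos'],s['tcp_rot'],local(np.array([584.8,-198.8])-s['tool_pos'][:2],s['tcp_rot'][2]))
i=cv2.imread('pics/w2.png');cv2.imwrite('pics/w2b.png',cv2.resize(np.clip(255*(i/255.)**.5,0,255).astype('uint8'),(800,600),interpolation=cv2.INTER_CUBIC))
E
```

```text
time: 2.75
tool_pos: [583.3, -195.9, 107.1]
tcp_rot: [-179.8, -0.3, 117.5]
ft_force: [0.1, 0.4, -0.5]
finger_gap: 85.4
grip_force: 0.0
time: 2.95
tool_pos: [586.0, -197.7, 111.9]
tcp_rot: [180.0, 0.0, 118.0]
ft_force: [0.3, 0.3, -0.1]
finger_gap: 85.1
grip_force: 0.0
2.95 [ 585.97642761 -197.71625657  111.9182217 ] [1.79981386e+02 7.02074644e-03 1.18032628e+02] [-0.40370802 -1.54774079]
```

View pics/w2b.png

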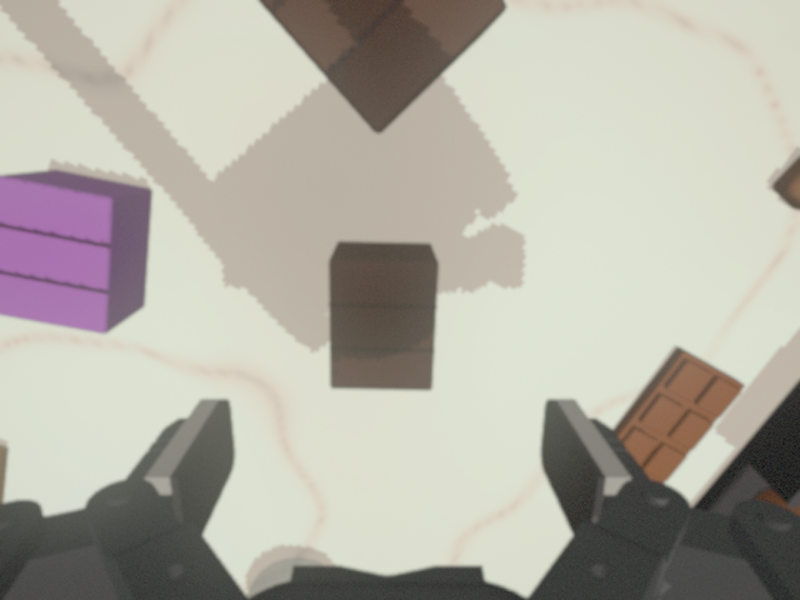

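The view from 112 mm shows the block's top face with corners (330,262), (437,262), (432,390) and (332,388). The block is square to the fingers and between them.

```bash
python3 - <<'E'
from h import *
C=np.array([wz('w2',u*.7,v*.7,40) for u,v in[(330,262),(437,262),(432,390),(332,388)]])
s=r.sense();y=s['tcp_rot'][2];T=np.array([local(c-s['tool_pos'][:2],y) for c in C]);print(T.round(1),T.mean(0))
E
python3 -m handwheel '[[0,0,0.045,0],[0,0,0.03,0],[0,0,0.02,0],[0,0,0.011,0],[0,0,0,0]]'
```

```text
[[ 27.5 -24.1]
 [ 27.6  20.3]
 [-31.1  19.9]
 [-30.2 -24.9]] [-1.54158594 -2.1999284 ]
time: 3.5
tool_pos: [585.3, -198.5, 4.8]
tcp_rot: [-180.0, -0.1, 117.8]
ft_force: [-0.0, 0.1, -0.1]
finger_gap: 85.2
grip_force: 0.0
```

```bash
python3 -m handwheel '[[0,-0.002,0,0],[0,0,0,0],[0,0,0,0],[0,0,0,0],[0,0,0,0],[0,0,0,0],[0,0,0,0],[0,0,0,0]]' 0.040 25
python3 -m handwheel '[[0,0,-0.02,0],[0,0,-0.04,0],[0,0,-0.04,0],[0,0,-0.03,0],[0,0,0,0]]'
```

```text
time: 4.3
tool_pos: [585.2, -200.5, 7.2]
tcp_rot: [179.9, 0.1, 117.7]
ft_force: [-0.3, -0.3, 6.6]
finger_gap: 45.9
grip_force: 26.4
time: 4.8
tool_pos: [587.4, -201.3, 142.2]
tcp_rot: [179.6, 0.5, 117.7]
ft_force: [0.3, -0.4, -0.8]
finger_gap: 45.6
grip_force: 26.2
```

```bash
python3 -m handwheel '[[0.041,0.017,0,0],[0.041,0.017,0,0],[0.041,0.017,0,0],[0.041,0.017,0,0],[0.041,0.017,0,0],[0.042,0.017,0,0],[0,0,0,8],[0,0,0,8],[0,0,0,8],[0,0,0,8]]'
python3 -m handwheel '[[0,0,0,8],[0,0,0,8],[0,0,0,0],[0,0,0,0],[0,0,0,0]]'
python3 - <<'E'
from h import *
s=snap('w3');print(s['time'],s['tool_pos'],s['tcp_rot'],s['finger_gap'])
i=cv2.imread('pics/w3.png');cv2.imwrite('pics/w3b.png',cv2.resize(np.clip(255*(i/255.)**.6,0,255).astype('uint8'),(800,600),interpolation=cv2.INTER_CUBIC))
E
```

```text
time: 5.8
tool_pos: [558.7, 66.5, 134.3]
tcp_rot: [-179.9, 0.0, 85.4]
ft_force: [0.4, -0.0, -1.4]
finger_gap: 46.1
grip_force: 26.1
time: 6.3
tool_pos: [559.1, 66.3, 134.9]
tcp_rot: [-180.0, 0.0, 69.9]
ft_force: [0.3, -0.4, -0.8]
finger_gap: 45.8
grip_force: 26.1
6.3 [559.11146128  66.25618574 134.92041672] [-1.79971978e+02  1.13441832e-02  6.98982793e+01] 45.81778076634106
```

View pics/w3b.png

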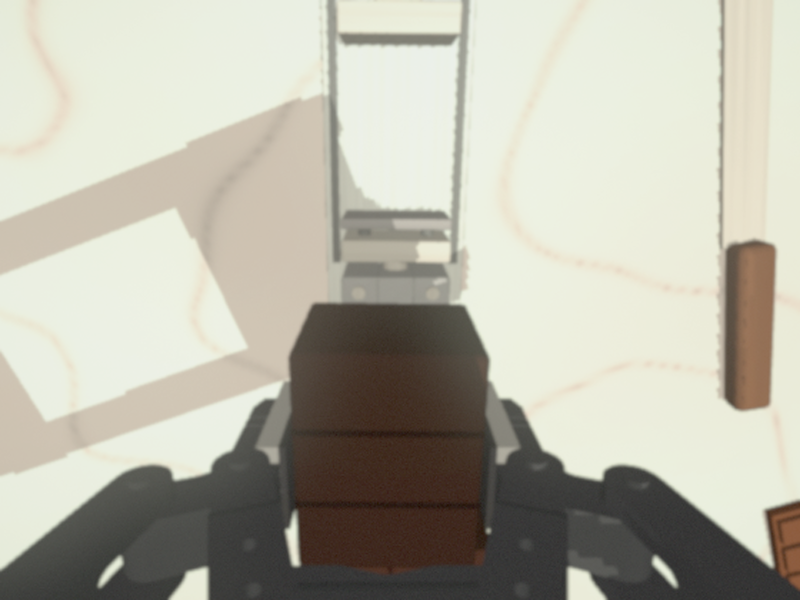

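The wrist view shows the held block with its front-top edge at row 357 and front-bottom edge at row 304. In the vice, the stop face's foot is at (341–457,43), the jaw face's foot is at row ~212 between columns 342 and 450, and the plate edges run along columns 329 and 468.

```bash
python3 - <<'E'
from h import *
s=json.load(open('pics/w3.json'));t=np.array(s[0]);y=s[1][2]
f=lambda u,v,z:local(wz('w3',u*.7,v*.7,z)-t[:2],y).round(1)
for n,a in dict(stopL=(341,43,10),stopR=(457,43,10),plateTL=(328,2,10),plateTR=(469,2,10),plateBL=(330,290,10),plateBR=(463,290,10),jawfootL=(342,212,12),jawfootR=(450,212,12),jawtopL=(342,232,41),jawtopR=(450,232,41),houseL=(343,264,42),houseR=(449,264,42),wheelish=(395,265,42),
 blkfbL=(312,304,t[2]-6),blkfbR=(467,304,t[2]-6),blkftL=(290,357,t[2]+34),blkftR=(487,357,t[2]+34)).items():print(n,a,f(*a))
E
```

```text
stopL (341, 43, 10) [117.2 -21.5]
stopR (457, 43, 10) [117.3  31.7]
plateTL (328, 2, 10) [134.  -26.9]
plateTR (469, 2, 10) [134.   36.4]
plateBL (330, 290, 10) [ -0.7 -30.2]
plateBR (463, 290, 10) [-0.6 39.7]
jawfootL (342, 212, 12) [ 40.4 -22.7]
jawfootR (450, 212, 12) [40.4 31.1]
jawtopL (342, 232, 41) [ 35.4 -20.5]
jawtopR (450, 232, 41) [35.5 28.1]
houseL (343, 264, 42) [ 20.9 -20.3]
houseR (449, 264, 42) [20.9 28. ]
wheelish (395, 265, 42) [20.4  3.4]
blkfbL (312, 304, np.float64(128.9204167224797)) [ 29.4 -22.3]
blkfbR (467, 304, np.float64(128.9204167224797)) [29.4 23.4]
blkftL (290, 357, np.float64(168.9204167224797)) [ 29.7 -21.8]
blkftR (487, 357, np.float64(168.9204167224797)) [29.7 22.1]
```

```bash
python3 -m handwheel '[[0.041,0.0023,0,0.6],[0.041,0.0023,0,0],[0,0,0.035,0],[0,0,0.035,0],[0,0,0.01,0],[0,0,0,0],[0,0,0,0]]'
python3 - <<'E'
from h import *
s=snap('w4');print(s['time'],s['tool_pos'],s['tcp_rot'],s['finger_gap'])
i=cv2.imread('pics/w4.png');cv2.imwrite('pics/w4b.png',cv2.resize(np.clip(255*(i/255.)**.6,0,255).astype('uint8'),(800,600),interpolation=cv2.INTER_CUBIC))
E
```

```text
time: 7.05
tool_pos: [593.3, 141.3, 56.8]
tcp_rot: [179.9, -0.0, 69.1]
ft_force: [0.0, -0.2, 0.1]
finger_gap: 45.8
grip_force: 26.2
7.05 [593.3471684  141.27739661  56.77472092] [ 1.79924245e+02 -4.24264799e-02  6.91162213e+01] 45.791028424031005
```

View pics/w4b.png

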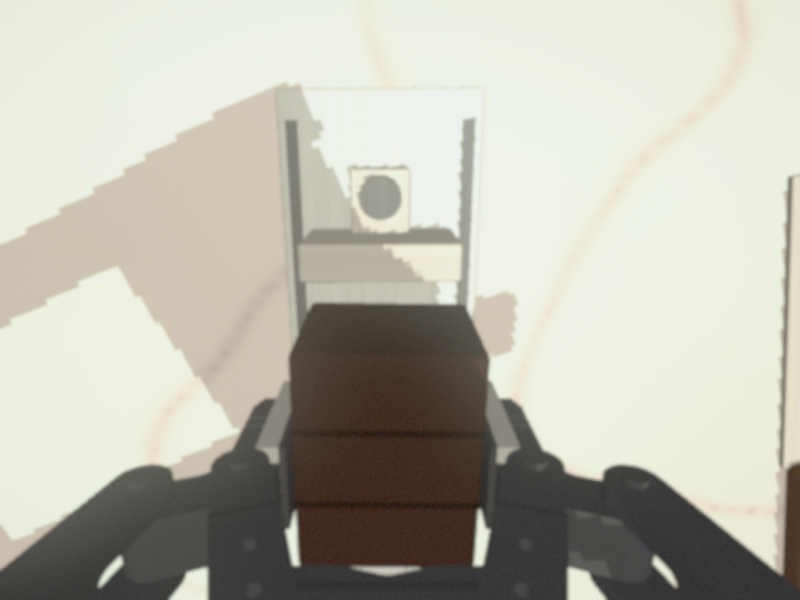

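The block is over the bay. The stop's front-top edge is at row 281 (columns 300–462), and the plate's end corners are at (277,88) and (484,88).

```bash
python3 - <<'E'
from h import *
s=json.load(open('pics/w4.json'));t=np.array(s[0]);y=s[1][2]
f=lambda u,v,z:local(wz('w4',u*.7,v*.7,z)-t[:2],y).round(1)
for n,a in dict(stopL=(300,281,41),stopR=(462,281,41),endL=(277,88,10),endR=(484,88,10),plL=(291,300,10),blkfbL=(312,304,t[2]-7),blkfbR=(467,304,t[2]-7)).items():print(n,a,f(*a))
E
```

```text
stopL (300, 281, 41) [ 33.7 -27.1]
stopR (462, 281, 41) [33.8 23.1]
endL (277, 88, 10) [ 91.9 -36.8]
endR (484, 88, 10) [92.  32.1]
plL (291, 300, 10) [ 18.  -36.1]
blkfbL (312, 304, np.float64(49.774720922694854)) [ 29.  -22.4]
blkfbR (467, 304, np.float64(49.774720922694854)) [29.1 23.6]
```

```bash
python3 -m handwheel '[[0,-0.002,0.015,0],[0,0,0.012,0],[0,0,0.008,0],[0,0,0,0],[0,0,0,0]]'; python3 -m handwheel '[[0,0,0.0015,0],[0,0,0,0],[0,0,0,0]]';python3 -m handwheel '[[0,0,0.0015,0],[0,0,0,0],[0,0,0,0]]'
```

```text
time: 7.6
tool_pos: [590.3, 142.1, 19.8]
tcp_rot: [-179.9, 0.0, 69.1]
ft_force: [-0.2, 0.4, -1.1]
finger_gap: 45.6
grip_force: 26.2
time: 7.9
tool_pos: [590.9, 142.2, 19.1]
tcp_rot: [180.0, -0.0, 69.1]
ft_force: [0.3, -0.2, -2.0]
finger_gap: 45.5
grip_force: 26.2
time: 8.2
tool_pos: [590.6, 142.1, 17.3]
tcp_rot: [180.0, 0.0, 69.1]
ft_force: [-0.5, 0.8, -1.6]
finger_gap: 45.4
grip_force: 26.2
```

```bash
python3 -m handwheel '[[0,0,0.0012,0],[0,0,0,0],[0,0,0,0]]'; python3 -m handwheel '[[0,0,0.0012,0],[0,0,0,0],[0,0,0,0]]'
```

```text
time: 8.5
tool_pos: [590.9, 142.2, 17.2]
tcp_rot: [180.0, -0.0, 69.1]
ft_force: [-5.1, -0.8, 8.3]
finger_gap: 45.7
grip_force: 27.3
time: 8.8
tool_pos: [591.1, 142.2, 17.2]
tcp_rot: [180.0, -0.0, 69.1]
ft_force: [-9.1, -1.1, 16.3]
finger_gap: 45.6
grip_force: 28.2
```

```bash
python3 -m handwheel '[[0,0,-0.002,0],[0,0,0,0],[0,0,0,0]]'; python3 -m handwheel '[[0,0,0,0],[0,0,0,0],[0,0,0,0],[0,0,0,0],[0,0,0,0],[0,0,0,0]]' 0.0854;  python3 -m handwheel '[[0,0,-0.03,0],[0,0,-0.04,0],[0,0,-0.04,0],[-0.03,0,-0.01,0],[-0.03,0,0,0],[0,0,0,0],[0,0,0,0]]'
python3 - <<'E'
from h import *
s=snap('w5');print(s['time'],s['tool_pos'],s['tcp_rot'],s['finger_gap'])
i=cv2.imread('pics/w5.png');cv2.imwrite('pics/w5b.png',cv2.resize(np.clip(255*(i/255.)**.5,0,255).astype('uint8'),(800,600),interpolation=cv2.INTER_CUBIC))
E
```

```text
time: 9.1
tool_pos: [590.9, 142.2, 17.2]
tcp_rot: [180.0, -0.0, 69.1]
ft_force: [-2.0, -0.2, 3.7]
finger_gap: 45.8
grip_force: 26.7
time: 9.7
tool_pos: [590.6, 142.1, 16.8]
tcp_rot: [-180.0, 0.0, 69.1]
ft_force: [1.1, 0.5, 0.5]
finger_gap: 85.1
grip_force: 0.0
time: 10.4
tool_pos: [569.2, 85.7, 136.9]
tcp_rot: [180.0, -0.0, 69.0]
ft_force: [-1.1, 0.4, 0.4]
finger_gap: 85.2
grip_force: 0.0
10.4 [569.16698042  85.67985331 136.9478196 ] [ 1.79994389e+02 -1.82028012e-02  6.90273936e+01] 85.20352737646861
```

View pics/w5b.png

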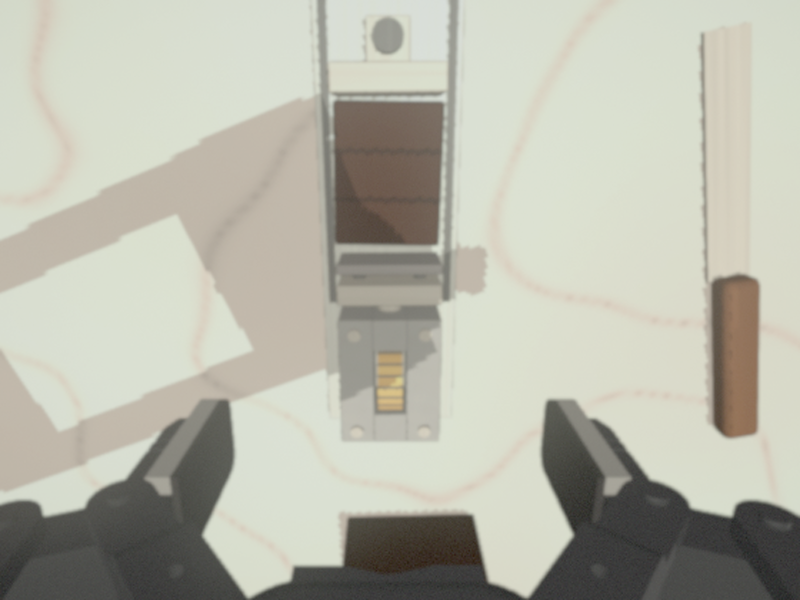

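The block sits square between the jaw and the stop, with top corners (334,101), (443,101), (437,245) and (335,243). It has been let go. The wheel is centred at (390,382) and the housing's corners are (340,320) to (440,440).

```bash
python3 - <<'E'
from h import *
s=json.load(open('pics/w5.json'));t=np.array(s[0]);y=s[1][2]
f=lambda u,v,z:local(wz('w5',u*.7,v*.7,z)-t[:2],y).round(1)
for n,a in dict(wheel=(390,382,47),wheelT=(390,352,42),wheelB=(390,413,42),hTL=(341,320,42),hTR=(439,320,42),hBL=(341,440,42),hBR=(439,440,42),b1=(334,101,50),b2=(443,101,50),b3=(437,245,50),b4=(335,243,50),stL=(330,93,41),stR=(446,93,41),padL=(338,254,40),padR=(441,254,40)).items():print(n,f(*a))
E
python3 -m handwheel '[[0,0,0,0],[0,0,0,0],[0,0,0,0],[0,0,0,0],[0,0,0,0],[0,0,0,0],[0,0,0,0]]' 0
```

```text
wheel [-36.8   1.3]
wheelT [-23.2   1.3]
wheelB [-56.4   1.4]
hTL [ -6.8 -22. ]
hTR [-6.8 24.6]
hBL [-71.9 -23.6]
hBR [-71.9  26.6]
b1 [ 90.2 -21.8]
b2 [90.2 22.5]
b3 [30.9 21.8]
b4 [ 31.8 -23. ]
stL [ 93.8 -24.2]
stR [93.9 24.5]
padL [ 24.7 -22.8]
padR [24.8 24.7]
time: 11.15
tool_pos: [569.2, 86.1, 136.9]
tcp_rot: [180.0, -0.0, 69.1]
ft_force: [0.1, -0.3, -0.0]
finger_gap: -0.1
grip_force: 0.0
```

```bash
python3 -m handwheel '[[-0.047,0.0013,0,0],[0,0,0.04,0],[0,0,0.03,0],[0,0,0.012,0],[0,0,0,0],[0,0,0,0],[0,0,0.0015,0],[0,0,0,0]]';for i in 1;do python3 -m handwheel '[[0,0,0.0015,0],[0,0,0,0],[0,0,0,0]]';done
```

```text
time: 11.95
tool_pos: [554.9, 41.9, 54.9]
tcp_rot: [179.9, -0.0, 69.1]
ft_force: [0.5, 0.0, -0.4]
finger_gap: -0.2
grip_force: 0.0
time: 12.25
tool_pos: [553.7, 41.7, 52.0]
tcp_rot: [180.0, -0.0, 69.1]
ft_force: [0.2, 1.0, -0.4]
finger_gap: 0.1
grip_force: 0.0
```

```bash
python3 -m handwheel '[[0,0,0.001,0],[0,0,0,0],[0,0,0,0]]'|grep -E 'pos|force'; python3 -m handwheel '[[0,0,0.001,0],[0,0,0,0],[0,0,0,0]]'|grep -E 'pos|force'
```

```text
tool_pos: [553.6, 41.7, 50.8]
ft_force: [1.0, -0.7, -0.5]
grip_force: 0.0
tool_pos: [553.6, 41.7, 49.8]
ft_force: [0.2, -0.2, -0.0]
grip_force: 0.0
```

```bash
for i in 1; do python3 -m handwheel '[[0,0,0.001,0],[0,0,0,0],[0,0,0,0]]'|grep -E 'pos|ft'; done; python3 -m handwheel '[[0,0,0.001,0],[0,0,0,0],[0,0,0,0]]'|grep -E 'pos|ft'
```

```text
tool_pos: [553.6, 41.7, 48.8]
ft_force: [0.8, 0.1, -0.9]
tool_pos: [553.6, 41.7, 47.8]
ft_force: [-0.1, -0.4, 0.0]
```

```bash
python3 -m handwheel '[[0,0,0.0007,0],[0,0,0,0],[0,0,0,0]]'|grep -E 'pos|ft'; python3 -m handwheel '[[0,0,0.0007,0],[0,0,0,0],[0,0,0,0]]'|grep -E 'pos|ft'
```

```text
tool_pos: [553.7, 41.7, 47.2]
ft_force: [0.5, 0.4, -0.2]
tool_pos: [553.7, 41.7, 46.5]
ft_force: [0.6, -0.6, 1.1]
```

```bash
python3 -m handwheel '[[0,0,0.0007,0],[0,0,0,0],[0,0,0,0]]'|grep -E 'pos|ft'; python3 -m handwheel '[[0,0,0.0005,0],[0,0,0,0],[0,0,0,0]]'|grep -E 'pos|ft'
```

```text
tool_pos: [553.8, 41.7, 46.1]
ft_force: [-0.9, 0.1, 3.9]
tool_pos: [554.0, 41.7, 46.0]
ft_force: [-3.4, 0.3, 7.9]
```

```bash
python3 -m handwheel '[[0,0,0.0003,0],[0,0,0,0],[0.001,0,0,0],[0.001,0,0,0],[0.001,0,0,0],[0.001,0,0,0],[0,0,0,0]]'|grep -E 'time|pos|ft'
```

```text
time: 15.35
tool_pos: [555.4, 45.4, 46.0]
ft_force: [-4.9, 1.1, 10.4]
```

```bash
python3 -m handwheel '[[0.001,-0.0005,0,0],[0.001,0,0,0],[0.001,0,0,0],[0.001,0,0,0],[0,0,0,0]]'|grep -E 'time|pos|ft'
cat > q.py <<'E'
from h import *
import sys
s=r.sense();f=local(s['ft_force'][:2],s['tcp_rot'][2]);p=local(s['tool_pos'][:2]-np.array([553.7,41.7]),69.1);print(s['time'],'x,y',p.round(1),s['tool_pos'][2].round(1),'Fx,Fy',f.round(1),'Fz',s['ft_force'][2].round(1))
E
python3 q.py
```

```text
time: 15.85
tool_pos: [556.7, 49.2, 46.0]
ft_force: [-2.6, -1.3, 7.4]
15.85 x,y [8.1 0.1] 46.0 Fx,Fy [-2.1 -2. ] Fz 7.4
```

```bash
python3 -m handwheel '[[0.0015,-0.0001,0.0002,0],[0.0015,0,0,0],[0.0015,0,0,0],[0.0015,0,0,0],[0.0015,0,0,0],[0,0,0,0]]' >/dev/null; python3 q.py;  python3 -m handwheel '[[0,0,-0.005,0],[0,0,-0.005,0],[-0.017,0,0,0],[0,0,0.006,0],[0,0,0.0025,0],[0,0,0,0],[0,0,0,0]]'>/dev/null; python3 q.py
```

```text
16.45 x,y [15.7  0.1] 45.8 Fx,Fy [-1.6 -1.4] Fz 8.0
17.15 x,y [-1.9 -0.7] 46.0 Fx,Fy [-1.6  0.1] Fz 2.9
```

```bash
python3 -m handwheel '[[0,-0.0002,0.0008,0],[0,0,0,0],[0.0015,0,0,0],[0.0015,0,0,0],[0.0015,0,0,0],[0.0015,0,0,0],[0,0,0,0]]' >/dev/null; python3 q.py;python3 -m handwheel '[[0.001,0,0,0],[0.001,0,0,0],[0,0,0,0]]' >/dev/null; python3 q.py;
```

```text
17.85 x,y [ 4.8 -0.7] 46.0 Fx,Fy [-1.7 -2.1] Fz 8.0
18.15 x,y [ 6.8 -0.6] 46.0 Fx,Fy [-3.2 -1.8] Fz 6.9
```

```bash
python3 -m handwheel '[[0,-0.0002,0.0003,0],[0.001,0,0,0],[0.001,0,0,0],[0,0,0,0]]' >/dev/null; python3 q.py;python3 -m handwheel '[[0.001,0,0,0],[0.001,0,0,0],[0,0,0,0]]' >/dev/null; python3 q.py;python3 -m handwheel '[[0.001,0,0,0],[0.001,0,0,0],[0,0,0,0]]' >/dev/null; python3 q.py
```

```text
18.55 x,y [ 8.8 -0.7] 46.0 Fx,Fy [-0.7 -3.5] Fz 8.7
18.85 x,y [10.9 -0.7] 46.0 Fx,Fy [-1.6 -2.7] Fz 8.8
19.15 x,y [12.8 -0.7] 46.0 Fx,Fy [-1.9 -2.3] Fz 8.6
```

```bash
python3 -m handwheel '[[0.001,-0.0002,0.0001,0],[0.001,0,0,0],[0,0,0,0]]' >/dev/null; python3 q.py;python3 -m handwheel '[[0.001,0,0,0],[0.001,0,0,0],[0,0,0,0]]' >/dev/null; python3 q.py; python3 -m handwheel '[[0,0,-0.005,0],[0,0,-0.005,0],[-0.018,0,0,0],[0,0,0,0]]'>/dev/null
python3 - <<'E'
from h import *
s=snap('w6');print(s['time'])
i=cv2.imread('pics/w6.png');cv2.imwrite('pics/w6b.png',cv2.resize(np.clip(255*(i/255.)**.5,0,255).astype('uint8'),(800,600),interpolation=cv2.INTER_CUBIC))
E
```

```text
19.45 x,y [14.8 -0.7] 45.9 Fx,Fy [-1.6 -2.9] Fz 8.8
19.75 x,y [16.9 -0.8] 45.7 Fx,Fy [-2.  -1.3] Fz 6.3
20.15
```

View pics/w6b.png

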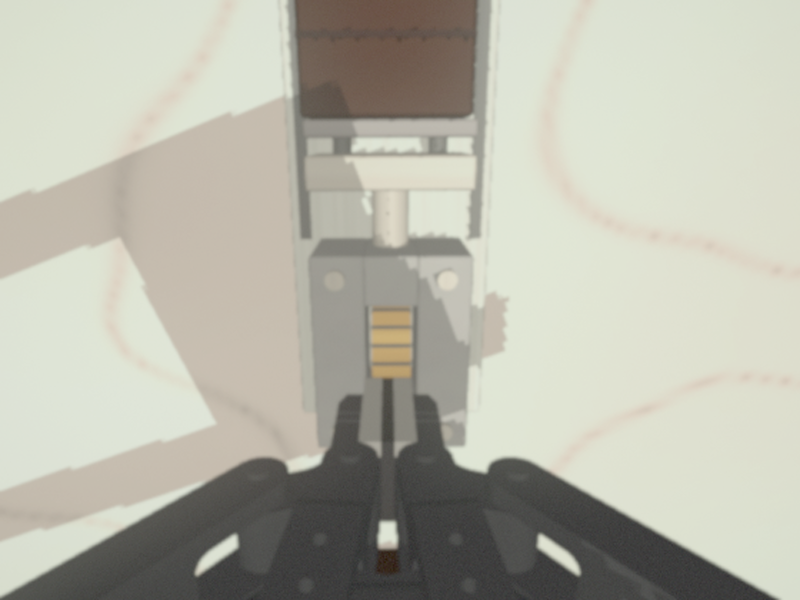

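The jaw pad now touches the block at row ~118, and the wheel rolls as expected. The third sweep goes by force.

```bash
python3 -m handwheel '[[0,0,0.007,0],[0,0,0.002,0],[0,0.0004,0.0008,0],[0,0,0,0],[0,0,0,0]]' >/dev/null; python3 q.py
```

```text
20.7 x,y [-1.  -1.1] 45.8 Fx,Fy [-1.7 -4.6] Fz 10.2
```

```bash
python3 -m handwheel '[[0,-0.0006,0.0002,0],[0,0,0,0]]' >/dev/null; python3 q.py;for i in 1 2 3; do :; done; python3 -m handwheel '[[0.001,0,0,0],[0.001,0,0,0],[0,0,0,0]]' >/dev/null; python3 q.py; python3 -m handwheel '[[0.001,0,0,0],[0,0,0,0],[0,0,0,0]]' >/dev/null; python3 q.py
```

```text
20.9 x,y [-1.  -1.2] 45.8 Fx,Fy [-2.4 -3.5] Fz 9.5
21.2 x,y [ 1.  -1.2] 45.9 Fx,Fy [-2.5 -4.6] Fz 11.4
21.5 x,y [ 2.  -1.2] 45.9 Fx,Fy [-2.8 -4.6] Fz 11.8
```

```bash
python3 -m handwheel '[[0.001,-0.0005,0,0],[0,0,0,0],[0,0,0,0]]' >/dev/null; python3 q.py; python3 -m handwheel '[[0.001,0,0,0],[0,0,0,0],[0,0,0,0]]' >/dev/null; python3 q.py; python3 -m handwheel '[[0.001,0,0,0],[0,0,0,0],[0,0,0,0]]' >/dev/null; python3 q.py
```

```text
21.8 x,y [ 3.  -1.3] 46.0 Fx,Fy [-2.7 -2.4] Fz 9.8
22.1 x,y [ 4.  -1.3] 46.0 Fx,Fy [-2.1 -2.1] Fz 10.1
22.4 x,y [ 5.  -1.3] 46.0 Fx,Fy [-1.6 -2. ] Fz 9.6
```

```bash
for i in 1; do python3 -m handwheel '[[0.001,0,0,0],[0.001,0,0,0],[0,0,0,0]]' >/dev/null; python3 q.py; python3 -m handwheel '[[0.001,0,0,0],[0,0,0,0],[0,0,0,0]]' >/dev/null; python3 q.py; python3 -m handwheel '[[0.001,0,0,0],[0,0,0,0],[0,0,0,0]]' >/dev/null; python3 q.py; done
```

```text
22.7 x,y [ 6.9 -1.3] 46.0 Fx,Fy [-3.2 -1.5] Fz 9.9
23.0 x,y [ 7.8 -1.3] 46.0 Fx,Fy [-3.1 -1.7] Fz 10.6
23.3 x,y [ 8.7 -1.3] 46.0 Fx,Fy [-3.5 -2.5] Fz 8.4
```

```bash
python3 -m handwheel '[[0,0,0.0002,0],[0.0007,0,0,0],[0,0,0,0],[0,0,0,0]]' >/dev/null; python3 q.py; python3 -m handwheel '[[0,0,0,0]]' >/dev/null; python3 q.py; python3 -m handwheel '[[0,0,0,0]]' >/dev/null; python3 q.py
```

```text
23.7 x,y [ 9.3 -1.3] 45.9 Fx,Fy [-4.2 -2.2] Fz 11.8
23.8 x,y [ 9.3 -1.3] 45.9 Fx,Fy [-4.8 -2.9] Fz 11.2
23.9 x,y [ 9.3 -1.3] 45.9 Fx,Fy [-4. -2.] Fz 11.7
```

```bash
python3 -m handwheel '[[0,0,-0.003,0],[0,0,-0.02,0],[0,0,-0.04,0],[0,0,-0.04,0],[0,0,0,0],[0,0,0,0],[0,0,0,0],[0,0,0,0],[0,0,0,0]]'
python3 - <<'E'
from h import *
s=snap('w7');t=s['tool_pos'];y=s['tcp_rot'][2]
i=cv2.cvtColor(cv2.imread('pics/w7.png'),cv2.COLOR_BGR2GRAY)
# brightness profile along vice centre line: tool x -> at z=45
c=r.camera_params('wrist');M=np.linalg.inv(c['mount'])
for x in range(0,130,2):
    p=M@np.array([x,8,t[2]-45,1]);u=c['fx']*p[0]/p[2]+c['cx'];v=c['fy']*p[1]/p[2]+c['cy']
    if 0<=v<420: print(x,int(i[int(v),int(u)]),end='; ')
E
```

```text
time: 24.8
tool_pos: [554.2, 51.0, 146.2]
tcp_rot: [-179.9, 0.1, 69.1]
ft_force: [-0.5, 0.5, -0.3]
finger_gap: 0.2
grip_force: 0.0
0 90; 2 108; 4 116; 6 100; 8 95; 10 104; 12 78; 14 97; 16 89; 18 89; 20 90; 22 90; 24 90; 26 90; 28 90; 30 90; 32 66; 34 70; 36 102; 38 142; 40 146; 42 147; 44 147; 46 146; 48 147; 50 146; 52 137; 54 150; 56 174; 58 177; 60 179; 62 177; 64 92; 66 142; 68 122; 70 124; 72 57; 74 44; 76 42; 78 44; 80 43; 82 43; 84 43; 86 40; 88 39; 90 39; 92 33; 94 37; 96 39; 98 39; 100 39; 102 38; 104 37; 106 37; 108 37; 110 36; 112 34; 114 35; 116 37; 118 37; 120 36; 122 36; 124 38; 126 37; 128 36;
```

```bash
python3 -c "
from bench import r
print(r.hand_in())"
```

```text
the job is handed in; nothing more can be done
None
```

I set the dark chocolate block flat in the vice bay, let go, and rolled the wheel until the jaw held it snugly against the end stop (about 4.3 N along the rim). The job was handed in at about 25 s with no verdict shown; final contact with the stop is inferred from the force rise and a position check in the last image, not seen directly.

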